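# Unclamp the mended knife block and stow it in the sea rack

## Task

The glue on the wooden knife block has set: slide the vise jaw fully open with the block still in place, then lift the block out by its narrow sides and stand it upright on the chopping board and let go of it. Take it again by its broad faces and lower it, without dropping it, into the sea rack between the two tall cheeks, so that it stands upright and fully home on the rack's floor. Leave all the other things on the counter where they are.

Things in the scene. Friction and masses are not known exactly. Their poses are not given: they have to be found in the camera images.
- vise: dark steel vise fixed to the counter. Origin on the counter under the clamped block's centre; x is the slide direction: +x to the fixed jaw, -x to the handle. Base plate 15 mm thick, x -132 to +58 mm, 90 mm wide; the block stands on it. Fixed jaw x +22.5 to +45.5 mm, 50 mm wide (y), top 115 mm above the counter. Beside the block at +-y all is free above the plate
- jaw (a joint): opening of the bright steel sliding jaw, m: up to 0.003 at the start, 0.022 fully open; moves to the vise's -x, about 5 N friction, stays where left. Jaw 50 mm wide (y), at 0 its body spans x -44.5 to -22.5 mm; its lip (top 125 mm above the counter) reaches 11.5 mm over the block's top, so the block cannot come up until the jaw is open
- jaw_handle (a point): middle of the top edge of the sliding jaw's upright handle plate: 14 mm thick (vise x), 44 mm wide (vise y), top 112 mm, foot 22 mm above the counter; 48 mm free between plate and jaw, above a 14 mm rod at 40 mm height
- block: mended knife block, plain pale wood, 44 mm (its x, between broad faces) by 64 mm (its y, between narrow sides) by 100 mm high (z), about 0.2 kg, three dark slots in its top. Origin at the centre of its underside. It starts in the vise, broad faces against the jaws, narrow sides 7 mm proud of them
- board: fixed wooden chopping board, 210 (x) by 190 (y) by 18 mm thick; origin at the centre of its underside. A knife lies on it along its +x edge (about 82 mm from the centre); the rest is free
- rack: fixed wooden rack. Origin at the centre of its underside; floor 10 mm above the counter. Two tall cheeks at +-y, 72 mm apart inside, 12 mm thick, 50 mm long (x), tops 118 mm above the counter; low lips at +-x, 56 mm apart, 24 mm high. The block goes in with its y along the rack's y, either way round; fingers have room only at its broad faces
- knife: bystander: kitchen knife, 185 mm long, lying on the board; origin near its middle
- bottle: bystander: bottle, 68 mm wide, 200 mm high, origin under its centre
- coffee_jar: bystander: jar, 86 mm wide, 125 mm high, origin under its centre
- mug: bystander: mug, 80 mm wide, 90 mm high, origin under its centre
- salt: bystander: salt jar, 48 mm wide, 75 mm high, origin under its centre
- paper_cup: bystander: paper cup, 76 mm wide, 100 mm high, origin under its centre
- spoon: bystander: spoon, 180 mm long, lying on the counter, origin near its middle
Things that resemble listed ones, but are neither listed nor needed, are in the scene too. Leave any pink look-alike of the block alone. There is more than one size of the vise; the one meant has the size given above.

How it is judged (in metres and radians):
On the way, in this order (a step that is already met when the one before it is completed fails the run):
1. the vise jaw is open (at least 18 mm) with the block still standing on the vise (value of joint jaw above 0.018 m and z of block in the frame of vise below 0.019 m and x of block in the frame of vise between -0.03 and 0.03 m and y of block in the frame of vise between -0.02 and 0.02 m and angle between block's own z axis and vertical below 0.08 rad), for 0.2 s.
2. the block is lifted clear above the vise (height (world z) of block above 0.06 m), for 0.1 s.
3. the block stands upright on the chopping board, let go (contact force between the fingers and block below 0.1 N and linear speed of block below 0.03 m/s and angle between block's own z axis and vertical below 0.08 rad and z of block in the frame of board between 0.014 and 0.022 m and x of block in the frame of board between -0.105 and 0.105 m and y of block in the frame of board between -0.095 and 0.095 m), for 0.2 s.
At the end, for the whole second after the job is handed in: The block stands upright (within 0.08 rad) and at rest in the sea rack, between the cheeks and the lips (within 9 mm of the middle along x, 8 mm along y, 0.15 rad in yaw), its underside on the rack's floor (within 4 mm), let go by the fingers (contact force between the fingers and block below 0.1 N and linear speed of block below 0.03 m/s and angle between block's own z axis and vertical below 0.08 rad and z of block in the frame of rack between 0.007 and 0.014 m and x of block in the frame of rack between -0.009 and 0.009 m and y of block in the frame of rack between -0.008 and 0.008 m and angle between the y axis of block and the y axis of rack, either way round below 0.15 rad); the robot touches nothing.
It fails at once if the block is let go more than 8 mm above the rack's floor (contact force between the fingers and block below 0.1 N and x of block in the frame of rack between -0.03 and 0.03 m and y of block in the frame of rack between -0.03 and 0.03 m and z of block in the frame of rack between 0.018 and 0.2 m).
It fails at once if a bystander (knife, bottle, jars, mug, cup or spoon) is moved by more than 30 mm (distance of any of knife, bottle, coffee_jar, mug, salt, paper_cup, spoon from where it was at the start of the episode above 0.03 m).
It also fails if it takes over 72 s, if anything falls off the work surface, if the arm or the gripper's body presses on something with over 40 N, if the wrist force passes 120 N, or if a joint passes its speed limit or range.

## Robot

A 6-joint arm with a two-finger parallel gripper is mounted at the origin on the work surface. World frame = base frame: x ahead of the robot, y to its left, z up, the work surface at z = 0. Lengths are in mm, angles in rad, forces in N, time in s.
With the tool pointing down it reaches from about 275 to 750 mm from the base axis. Payload 10.2 kg.
Tool frame: the origin (TCP) lies at the very end of the fingers, on their centre line; the grasp point (between the pads) lies 19 mm behind it; z points along the fingers, y is the line along which they close (so a half turn about z gives the same grasp; the last joint's range is limited). The gripper opens to 85 mm and grips with 20 to 120 N. Pads are 22 mm wide; open, the fingers measure 114 mm over their backs; the gripper's body (76 mm by 85 mm) begins 54 mm behind the grasp point. The pads swing forward as they close: fully open they stand 13 mm farther back than shut.
Start: joints at [1.013, 0.313, 1.498, -0, 1.331, -0.223], TCP at [172.517, 495.851, 194.694] pointing down, gripper open.
Joint ranges: [-2.94, 2.94], [-0.97, 2.17], [0.19, 2.56], [-1.23, 4.37], [0.02, 3.11], [-2.88, 2.88]. Speed limits (rad/s): [2.39, 2.39, 3.01, 3.14, 3.14, 3.14].

## Interface

Orientations are given as a unit quaternion [w, x, y, z].
In Python, from rig import ctrl gives the robot as it stands.
- The arm moves only by the shell command python3 -m inch 'ROWS' [OPENING] [FORCE]. ROWS is text: rows parted by semicolons, each of 6 numbers parted by spaces: the shift along the tool's x, y, z in mm, then the turn, a rotation vector about the tool's x, y, z in units of 6 degrees (1.0 is 6 degrees). A call has exactly 10 rows; each row shifts and turns the commanded pose from where the row before left it, along the tool's axes as they then stand; what a row does not reach is not made up. A row lasts 1/12 s, in which the tool goes at most 41.7 mm and 7.16 degrees, less where a joint would pass 70% of its speed; a pose out of reach is approached as far as the arm can. A call with a gripper value outside its range is refused whole. OPENING is the opening, from 0 (shut) to 1 (fully open), set as the call begins (- or left out, the last holds). The fingers move at their own pace and stop on an object; FORCE is the grip in N (left out, the last holds). Time passes only in rows, so rows that do not move let the fingers close, or fill a call up. It gives the time, the measured TCP pose, the force, the opening and the grip force at its end, in the units of the state.
- ctrl.sense(): the state, without advancing time (a new reading comes with each control period).
- ctrl.capture(name): name is "scene" or "top"; returns a dict with "image" (400x640x3 uint8, red, green, blue), "intrinsics" (3x3 intrinsics, pixels), "D" ([k1, k2, p1, p2, k3] as OpenCV has them; the pictures are not rectified), "rvec" (rotation vector, rad) and "tvec" (3), from world to camera coordinates, as OpenCV has them. Camera axes: x right, y down, z forward; pixel columns grow to the right and rows downward; lengths in mm; the calibration is good to about 2 mm. A picture is of the moment at which its call begins. There is no depth.
- ctrl.finish_job(): hands the job in; it is judged then, once.
The state is a dict: "time_s": time; "joints": joint angles; "dq": joint speeds; "tau": joint torques, N m; "eef_pos": TCP position; "ee_rot": TCP orientation; "force": force on the tool from outside, world axes, zero at the start; "wrist_torque": the same for the moment, N m; "grip_width": opening from 0.0 (shut) to 1.0 (fully open); "grip_force": force on a finger pad.
Only numpy, scipy, OpenCV 4.12 (cv2) and the standard library are available. Lean on these libraries where they do the work, as an engineer would, in place of code of your own. Each camera call takes 0.05 s, during which the arm holds its last target. There are 200 camera calls.

## Working session

There is one attempt and no reset: what is moved stays moved. The work goes in short steps, Python scripts to look and compute and a shell command to move; the robot and the scene stay as the last step left them, time stands still between calls to the robot, and variables do not carry over. Pictures are saved under pics/ and viewed, at most 10 in all, crops included, and the job is handed in when it is done.

```bash
ls; mkdir -p pics; python3 - <<'E'
from rig import ctrl
import cv2,pickle,numpy as np
d={}
for n in("scene","top"):
    c=ctrl.capture(n);d[n]=c;cv2.imwrite(f"pics/{n}0.png",c["image"][:,:,::-1])
    R=cv2.Rodrigues(np.array(c["rvec"],float))[0];print(n,(-R.T@np.array(c["tvec"]).ravel()).round(),np.array(c["intrinsics"]).round(1).tolist(),c["D"])
pickle.dump(d,open("d0.pkl","wb"))
print(ctrl.sense())
E
```

```text
pics
scene [1028. -637. 1051.] [[442.6, 0.0, 320.1], [0.0, 442.6, 197.7], [0.0, 0.0, 1.0]] [0.00403701 0.         0.         0.         0.        ]
top [ 423.    7. 1091.] [[375.1, 0.0, 323.1], [0.0, 375.1, 196.9], [0.0, 0.0, 1.0]] [-0.04468546  0.          0.          0.          0.        ]
{'time_s': 0.1, 'joints': array([ 1.01258744e+00,  3.13382762e-01,  1.49833319e+00,  3.42860645e-05,
        1.33098194e+00, -2.23414965e-01]), 'dq': array([ 0.00061319, -0.00186069, -0.00204992, -0.0004917 , -0.00051227,
       -0.00060063]), 'tau': array([ 1.85834302e-03, -4.12904441e+01, -2.60141534e+01, -2.30922660e-04,
        3.08461611e-03, -1.63878127e-05]), 'eef_pos': array([172.37403755, 495.62813622, 194.20860679]), 'ee_rot': array([-2.25908960e-04,  1.66620260e-01,  9.86020985e-01, -5.04608703e-04]), 'force': array([0.60414929, 0.22386878, 0.6452242 ]), 'wrist_torque': array([-0.02303335,  0.04396178,  0.02088386]), 'grip_force': 0.0, 'grip_width': 1.0019542234197354}
```

View pics/scene0.png

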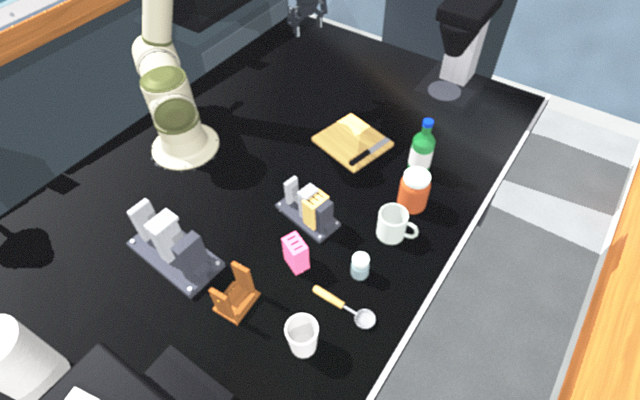

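View pics/top0.png

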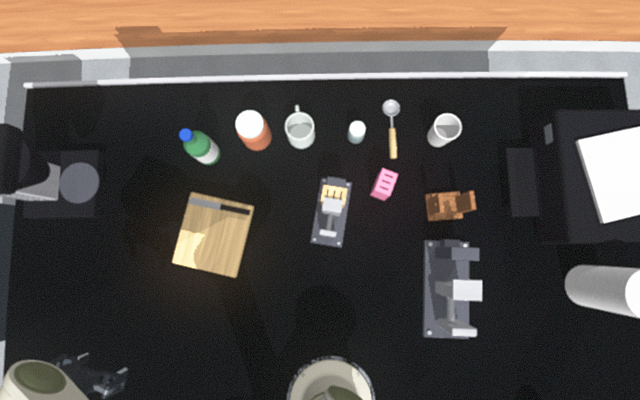

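The top view shows the small vise at (332,212) holding the pale block at (333,192). The board is at (213,235), with the knife along its upper (+x) edge, and the rack at (450,205). Candidates for the vise are the small one at (332,212) and the large one at (455,290). Candidates for the block are the pale one at (333,192) and the pink one at (384,184). I choose the small vise, because its plate is about 65 px, or 190 mm, and the pale block. Next I check this in a crop.

```bash
cat > h.py <<'E'
import cv2,numpy as np
def RT(c): return cv2.Rodrigues(np.array(c["rvec"],float))[0],np.array(c["tvec"],float).ravel()
def ray(c,p):
    R,t=RT(c);u=cv2.undistortPoints(np.array(p,float).reshape(-1,1,2),np.array(c["intrinsics"],float),np.array(c["D"],float)).reshape(-1,2)
    return -R.T@t,np.c_[u,np.ones(len(u))]@R
def onz(c,p,z):
    o,d=ray(c,p);return o+d*((z-o[2])/d[:,2])[:,None]
def px(c,P):
    return cv2.projectPoints(np.array(P,float).reshape(-1,1,3),np.array(c["rvec"],float),np.array(c["tvec"],float),np.array(c["intrinsics"],float),np.array(c["D"],float))[0].reshape(-1,2)
def crop(c,x,y,w,h,s): return cv2.resize(c["image"][y:y+h,x:x+w,::-1],None,fx=s,fy=s,interpolation=cv2.INTER_CUBIC)
E
python3 - <<'E'
import pickle,cv2,numpy as np
from h import *
d=pickle.load(open("d0.pkl","rb"));t,s=d["top"],d["scene"]
a=np.hstack([crop(t,297,165,80,60+30,5),crop(t,410,165,80,90,5)])   # top: vise, rack
cv2.imwrite("pics/crop1.png",a[:, :800])
b=np.hstack([crop(s,265,165,80,90,5),crop(s,200,250,80,90,5)])
cv2.imwrite("pics/crop2.png",b)
hsv=cv2.cvtColor(t["image"],cv2.COLOR_RGB2HSV)
for n,(x,y,w,h) in dict(vise=(295,165,70,90),rack=(415,180,70,50),big=(410,230,80,115),board=(160,185,105,100)).items():
    m=np.zeros(hsv.shape[:2],np.uint8);r=hsv[y:y+h,x:x+w]
    m[y:y+h,x:x+w]=(r[...,2]>55)*255
    cs=max(cv2.findContours(m,0,2)[0],key=cv2.contourArea);q=cv2.minAreaRect(cs);bx=cv2.boxPoints(q)
    z=dict(vise=15,rack=0,big=20,board=18)[n]
    P=onz(t,bx,z);print(n,np.array(q[0]).round(1),bx.round(1).tolist(),P[:,:2].round().tolist(),[np.linalg.norm(P[i]-P[i-1]).round() for i in(1,2)])
E
```

```text
vise [331.2 211. ] [[309.3999938964844, 242.8000030517578], [320.6000061035156, 174.0], [353.1000061035156, 179.3000030517578], [341.8999938964844, 248.10000610351562]] [[437.0, 51.0], [636.0, 16.0], [619.0, -79.0], [421.0, -42.0]] [np.float64(202.0), np.float64(96.0)]
rack [450.7 205.2] [[424.20001220703125, 192.8000030517578], [474.79998779296875, 188.60000610351562], [477.20001220703125, 217.60000610351562], [426.70001220703125, 221.89999389648438]] [[578.0, -289.0], [588.0, -440.0], [502.0, -441.0], [492.0, -291.0]] [np.float64(152.0), np.float64(86.0)]
big [452.4 288.9] [[421.79998779296875, 338.3999938964844], [423.3999938964844, 238.5], [483.0, 239.39999389648438], [481.3999938964844, 339.29998779296875]] [[169.0, -257.0], [444.0, -274.0], [438.0, -445.0], [162.0, -423.0]] [np.float64(275.0), np.float64(171.0)]
board [212.6 234. ] [[170.0, 263.0], [188.60000610351562, 188.39999389648438], [255.1999969482422, 205.10000610351562], [236.60000610351562, 279.6000061035156]] [[385.0, 449.0], [600.0, 401.0], [548.0, 205.0], [337.0, 257.0]] [np.float64(219.0), np.float64(202.0)]
```

View pics/crop1.png

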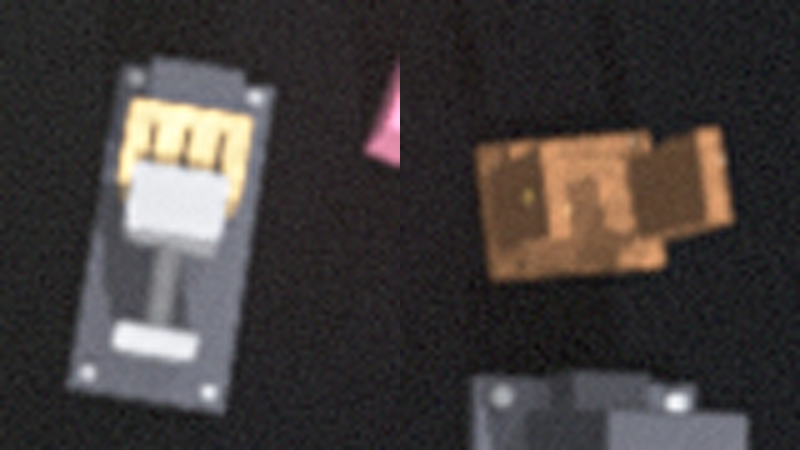

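View pics/crop2.png

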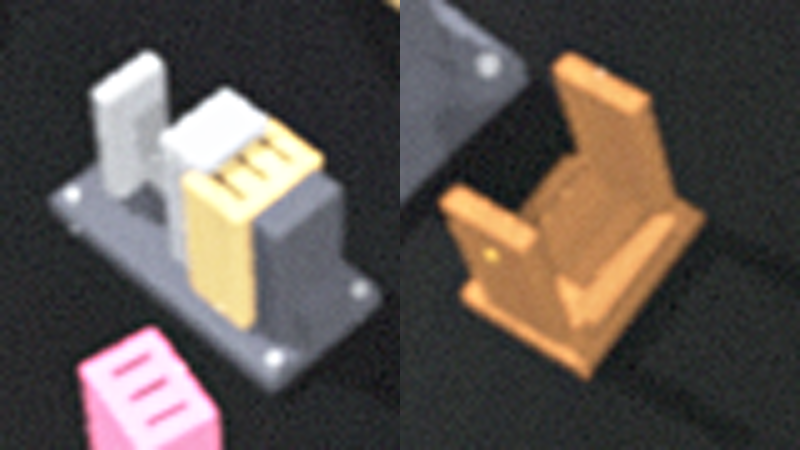

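Both crops show the small vise gripping the pale block, with the handle top in the top view at crop (155,341). The rack's cheek tops are visible in both views, and the pink look-alike stands apart. Next I turn these pixels into positions and check them against the given sizes.

```bash
python3 - <<'E'
import pickle,cv2,numpy as np
from h import *
d=pickle.load(open("d0.pkl","rb"));t,s=d["top"],d["scene"]
f=lambda c,q,ox,oy,bx,z:onz(c,[((x-bx+.5)/5-.5+ox,(y+.5)/5-.5+oy) for x,y in q],z)[:,:2]
def show(n,P):
    print(n,P.round(1).tolist(),"mean",P.mean(0).round(1),"sides",[np.linalg.norm(P[i]-P[i-1]).round(1) for i in range(1,len(P))])
T=lambda q,z,b=0,ox=297:f(t,q,ox,165,b,z)
show("bolts top",T([(135,77),(257,96),(209,392),(88,372)],17))
show("bolts scene",f(s,[(72,193),(275,357),(359,289)],265,165,0,17))
show("handle top",T([(118,320),(200,334),(193,361),(111,346)],112))
show("handle scene",f(s,[(92,93),(150,50),(162,60),(105,104)],265,165,0,112))
show("jawtop top",T([(134,163),(230,177),(224,243),(125,235)],125))
show("jawtop scene",f(s,[(163,131),(224,88),(270,118),(208,162)],265,165,0,125))
show("block farfedge top",T([(137,98),(254,115)],115))
show("block scene",f(s,[(182,175),(238,222),(325,160)],265,165,0,115))
show("rack -y cheek scene",f(s,[(441,190),(456,183),(538,238),(525,252)],200,250,400,118))
show("rack +y cheek scene",f(s,[(555,62),(572,52),(652,97),(640,114)],200,250,400,118))
show("rack -y cheek top",T([(697,128),(722,126),(735,220),(708,228)],118,400,410))
show("rack base scene",f(s,[(462,292),(588,368),(706,214)],200,250,400,10))
show("rack base top",T([(475,145),(490,280),(665,268),(652,130)],10,400,410))
E
```

```text
bolts top [[617.7, 7.1], [605.3, -63.5], [435.2, -32.0], [447.6, 36.6]] mean [526.5 -13. ] sides [np.float64(71.7), np.float64(173.0), np.float64(69.8)]
bolts scene [[433.0, -29.0], [602.7, -58.5], [615.7, 8.2]] mean [550.5 -26.4] sides [np.float64(172.3), np.float64(67.9)]
handle top [[472.2, 18.0], [464.2, -24.6], [450.3, -20.6], [458.7, 21.8]] mean [461.3  -1.3] sides [np.float64(43.3), np.float64(14.5), np.float64(43.3)]
handle scene [[451.7, -20.9], [459.1, 24.1], [469.5, 21.7], [462.9, -23.4]] mean [4.608e+02 4.000e-01] sides [np.float64(45.6), np.float64(10.7), np.float64(45.6)]
jawtop top [[552.8, 8.3], [544.6, -41.4], [510.3, -37.5], [515.3, 13.6]] mean [530.7 -14.3] sides [np.float64(50.4), np.float64(34.5), np.float64(51.3)]
jawtop scene [[509.5, -29.6], [518.8, 15.0], [553.0, 11.2], [543.2, -33.7]] mean [531.1  -9.3] sides [np.float64(45.6), np.float64(34.4), np.float64(46.0)]
block farfedge top [[588.7, 6.2], [578.6, -55.3]] mean [583.6 -24.6] sides [np.float64(62.3)]
block scene [[531.6, -42.7], [576.1, -52.2], [590.5, 10.1]] mean [566.1 -28.3] sides [np.float64(45.5), np.float64(64.0)]
rack -y cheek scene [[510.8, -384.0], [514.0, -377.3], [565.5, -376.6], [565.4, -385.2]] mean [ 538.9 -380.8] sides [np.float64(7.4), np.float64(51.5), np.float64(8.7)]
rack +y cheek scene [[507.8, -301.4], [510.9, -292.4], [560.2, -289.5], [561.6, -300.0]] mean [ 535.1 -295.8] sides [np.float64(9.5), np.float64(49.4), np.float64(10.5)]
rack -y cheek top [[565.9, -375.8], [566.7, -389.2], [516.8, -392.7], [512.9, -378.0]] mean [ 540.6 -383.9] sides [np.float64(13.5), np.float64(50.0), np.float64(15.1)]
rack base scene [[500.5, -390.7], [580.8, -384.9], [575.1, -286.6]] mean [ 552.1 -354.1] sides [np.float64(80.5), np.float64(98.4)]
rack base top [[573.9, -286.8], [494.9, -291.5], [500.0, -394.0], [581.0, -391.6]] mean [ 537.5 -340.9] sides [np.float64(79.0), np.float64(102.6), np.float64(81.0)]
```

Sizes agree: bolts about 173 x 70 mm, handle 44 x 14 mm, block 64 x 45 mm, rack base about 80 x 100 mm.
- **Vise:** origin near (562,-20.5), yaw about -10°.
- **Handle:** near (461,-0.5), so the opening is about 3 mm.
- **Rack:** near (537.5,-339.5), yaw about 3°.
- **Board:** near (467,328), yaw about -14°.

Next I write a helper that gives shifts in the tool's axes.

```bash
cat > go.py <<'E'
# go.py x y z psi : what remains, in tool axes (mm) and turn units, for TCP at x,y,z with tool y at world angle psi (deg)
import sys,numpy as np
from scipy.spatial.transform import Rotation as Ro
from rig import ctrl
s=ctrl.sense();w,x,y,z=s["ee_rot"];R=Ro.from_quat([x,y,z,w]).as_matrix();p=np.array(s["eef_pos"])
X,Y,Z,psi=map(float,sys.argv[1:]);a=np.radians(psi)
G=np.c_[[-np.sin(a),np.cos(a),0],[np.cos(a),np.sin(a),0],[0,0,-1]]
r=[np.degrees(Ro.from_matrix(R.T@g).as_rotvec())/6 for g in(G,G@np.diag([-1,-1,1]))];r=min(r,key=np.linalg.norm)
print("t",round(s["time_s"],2),"tcp",p.round(1),"psi",np.degrees(np.arctan2(R[1,1],R[0,1])).round(1),"q6",s["joints"][5].round(2),"F",np.round(s["force"],1),"w",round(s["grip_width"],3),"gf",round(s["grip_force"],1))
print("shift(tool now)",(R.T@(np.array([X,Y,Z])-p)).round(1),"turn units",r.round(2))
E
python3 go.py 461 -0.5 150 -10
```

```text
t 0.1 tcp [172.4 495.6 194.2] psi 70.8 q6 -0.22 F [0.6 0.2 0.6] w 1.002 gf 0.0
shift(tool now) [-435.6 -373.7   44.5] turn units [-1.000e-02  1.000e-02  1.347e+01]
```

```bash
python3 -m inch '-29 -25 0 0 0 0;-29 -25 0 0 0 0;-29 -25 0 0 0 0;-29 -25 0 0 0 0;-29 -25 0 0 0 0;-29 -25 0 0 0 0;-29 -25 0 0 0 0;-29 -25 0 0 0 0;-29 -25 0 0 0 0;-29 -25 0 0 0 0' 0.5 40
python3 -m inch '-29 -25 4 0 0 0;-29 -25 10 0 0 0;-29 -25 10 0 0 0;-29 -25 10 0 0 0;-29 -25 10 0 0 0;0 0 0 0 0 1.1;0 0 0 0 0 1.1;0 0 0 0 0 1.1;0 0 0 0 0 1.1;0 0 0 0 0 1.1'
python3 -m inch '0 0 0 0 0 1.1;0 0 0 0 0 1.1;0 0 0 0 0 1.1;0 0 0 0 0 1.1;0 0 0 0 0 1.1;0 0 0 0 0 1.1;0 0 0 0 0 1.1;0 0 0 0 0 0.27;0 0 0 0 0 0;0 0 0 0 0 0'
python3 go.py 461 -0.5 150 -10
python3 go.py 461 -0.5 82 -10
```

```text
time_s: 0.93
eef_pos: [364.6, 162.7, 194.7]
ee_rot: [-0.0, 0.167, 0.986, 0.0]
force: [0.3, 0.7, 0.1]
grip_width: 0.5
grip_force: 0.0
time_s: 1.77
eef_pos: [460.0, -1.3, 150.4]
ee_rot: [-0.0, 0.442, 0.897, -0.0]
force: [-0.2, -0.3, -0.2]
grip_width: 0.495
grip_force: 0.0
time_s: 2.6
eef_pos: [460.0, -1.2, 150.5]
ee_rot: [-0.0, 0.766, 0.643, -0.0]
force: [0.1, 0.0, 0.8]
grip_width: 0.505
grip_force: 0.0
t 2.6 tcp [460.   -1.2 150.5] psi -9.9 q6 -0.09 F [0.1 0.  0.8] w 0.505 gf 0.0
shift(tool now) [0.9 0.8 0.5] turn units [-0.   -0.    0.01]
t 2.6 tcp [460.   -1.2 150.5] psi -9.9 q6 -0.09 F [0.1 0.  0.8] w 0.505 gf 0.0
shift(tool now) [ 0.9  0.9 68.5] turn units [-0.   -0.    0.01]
```

```bash
python3 -m inch '1 1 0 0 0 0;0 0 10 0 0 0;0 0 10 0 0 0;0 0 10 0 0 0;0 0 10 0 0 0;0 0 10 0 0 0;0 0 8 0 0 0;0 0 6 0 0 0;0 0 4 0 0 0;0 0 0 0 0 0' 0.5 40
python3 -m inch '0 0 0 0 0 0;0 0 0 0 0 0;0 0 0 0 0 0;0 0 0 0 0 0;0 0 0 0 0 0;0 0 0 0 0 0;0 0 0 0 0 0;0 0 0 0 0 0;0 0 0 0 0 0;0 0 0 0 0 0' 0 40
```

```text
time_s: 3.43
eef_pos: [461.0, -0.4, 82.1]
ee_rot: [-0.0, 0.766, 0.643, -0.0]
force: [-1.1, 0.6, 0.5]
grip_width: 0.497
grip_force: 0.0
time_s: 4.27
eef_pos: [461.3, -0.5, 82.7]
ee_rot: [-0.0, 0.766, 0.643, -0.0]
force: [0.0, 0.0, 0.6]
grip_width: 0.0
grip_force: 0.0
```

```bash
python3 - <<'E'
from rig import ctrl
from h import *
s=ctrl.capture("scene");t=ctrl.capture("top");print(ctrl.sense()["grip_width"],ctrl.sense()["joints"].round(2))
print(px(s,[[461,0,112],[461,0,82]]),px(t,[[461,0,112]]))
cv2.imwrite("pics/a1.png",np.hstack([crop(s,245,150,100,100,4),crop(t,280,160,100,100,4)]))
E
```

```text
-0.003316062691552933 [-0.26  0.3   1.83  0.    1.01 -0.08]
[[290.0701605  180.02258179]
 [290.77586454 186.92668801]] [[327.1805401  232.78253354]]
```

View pics/a1.png

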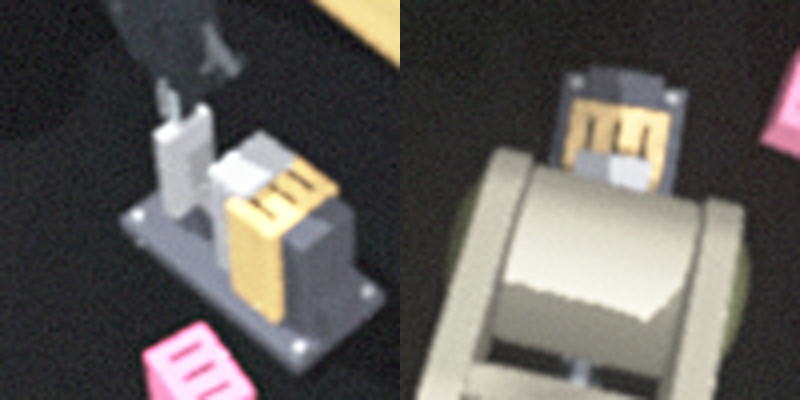

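The crop shows the handle plate unmoved, with its top near crop (183,118). The shut fingers are hidden behind it at crop (170,95), so the plate is not between them. I look closer at this spot, after opening the fingers where they stand.

```bash
python3 - <<'E'
from rig import ctrl
from h import *
import pickle
s=ctrl.capture("scene")
d=pickle.load(open("d0.pkl","rb"))["scene"]
print(px(s,[[461,0,112],[461,0,155],[461,0,82],[461,0,101]]))
cv2.imwrite("pics/a2.png",np.hstack([crop(d,262,150,50,60,8),crop(s,262,150,50,60,8)]))
E
```

```text
[[290.0701605  180.02258179]
 [289.01242107 169.67543787]
 [290.77586454 186.92668801]
 [290.33189578 182.58314954]]
```

View pics/a2.png

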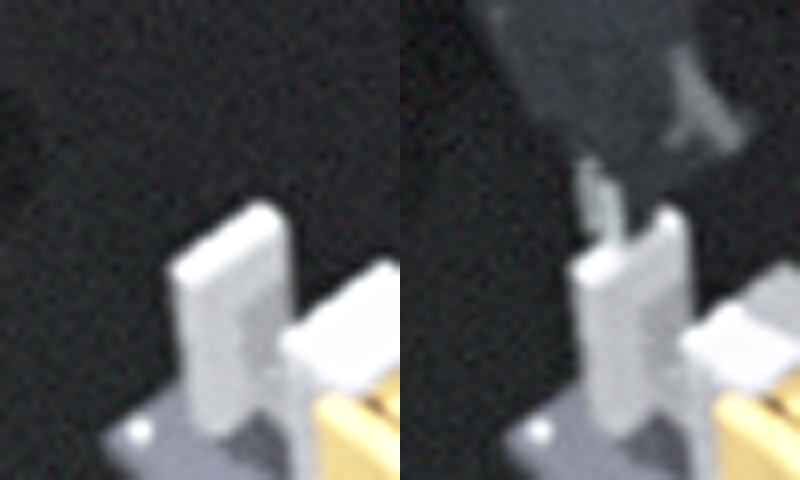

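The right half shows the shut fingers meeting the plate's top edge near crop (612,245), with nothing in front of the plate's +x face. I open again and check numerically where the fingers appear.

```bash
python3 -m inch '0 0 0 0 0 0;0 0 0 0 0 0;0 0 0 0 0 0;0 0 0 0 0 0;0 0 0 0 0 0;0 0 0 0 0 0;0 0 0 0 0 0;0 0 0 0 0 0;0 0 0 0 0 0;0 0 0 0 0 0' 0.5 40
python3 - <<'E'
from rig import ctrl
from h import *
import pickle
s=ctrl.capture("scene")
d=pickle.load(open("d0.pkl","rb"))["scene"]
u=np.array([.985,-.174,0])
for k in(-27,-21,0,21,27): print(k,px(s,[np.array([461,0,z])+k*u for z in(82,101,112,130)]).round().tolist())
cv2.imwrite("pics/a3.png",np.hstack([crop(s,262,150,60,60,8)]))
E
```

```text
time_s: 5.25
eef_pos: [461.3, -0.5, 82.7]
ee_rot: [-0.0, 0.766, 0.643, -0.0]
force: [0.2, -0.1, -0.2]
grip_width: 0.5
grip_force: 0.0
-27 [[285.0, 182.0], [284.0, 178.0], [284.0, 175.0], [283.0, 171.0]]
-21 [[286.0, 183.0], [285.0, 179.0], [285.0, 176.0], [285.0, 172.0]]
0 [[291.0, 187.0], [290.0, 183.0], [290.0, 180.0], [290.0, 176.0]]
21 [[296.0, 191.0], [295.0, 186.0], [295.0, 184.0], [295.0, 180.0]]
27 [[297.0, 192.0], [297.0, 188.0], [297.0, 185.0], [296.0, 181.0]]
```

View pics/a3.png

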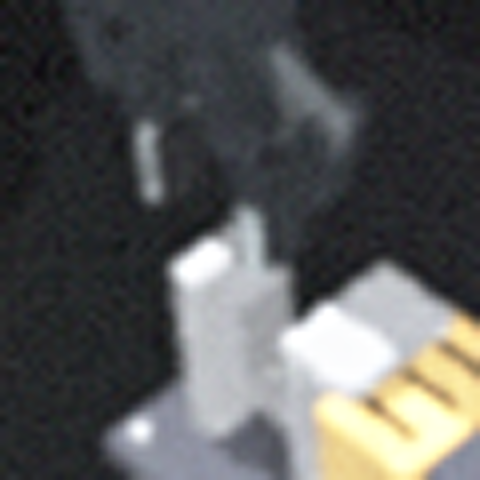

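The open fingertips end near crop (152,205) and (290,265), which projects to about z = 110 rather than 82. The fingers therefore stop just above the plate's top. I go down 25 mm, which still clears the rod top at 47 mm, and close again.

```bash
python3 -m inch '0 0 3 0 0 0;0 0 3 0 0 0;0 0 3 0 0 0;0 0 3 0 0 0;0 0 3 0 0 0;0 0 3 0 0 0;0 0 3 0 0 0;0 0 2 0 0 0;0 0 2 0 0 0;0 0 0 0 0 0' 0.5 40
python3 -m inch '0 0 0 0 0 0;0 0 0 0 0 0;0 0 0 0 0 0;0 0 0 0 0 0;0 0 0 0 0 0;0 0 0 0 0 0;0 0 0 0 0 0;0 0 0 0 0 0;0 0 0 0 0 0;0 0 0 0 0 0' 0 40
```

```text
time_s: 6.13
eef_pos: [461.1, -0.4, 57.3]
ee_rot: [-0.0, 0.766, 0.643, -0.0]
force: [0.6, -0.1, -0.1]
grip_width: 0.498
grip_force: 0.0
time_s: 6.97
eef_pos: [461.5, -0.5, 58.0]
ee_rot: [0.0, 0.766, 0.643, 0.0]
force: [-0.2, -0.1, 5.3]
grip_width: 0.155
grip_force: 42.1
```

```bash
python3 -m inch '0 -2 0 0 0 0;0 -2 0 0 0 0;0 -2 0 0 0 0;0 -2 0 0 0 0;0 -2 0 0 0 0;0 -2 0 0 0 0;0 -2 0 0 0 0;0 -2 0 0 0 0;0 -1 0 0 0 0;0 0 0 0 0 0' 0 40
```

```text
time_s: 7.8
eef_pos: [445.2, 2.4, 58.0]
ee_rot: [0.001, 0.766, 0.643, 0.001]
force: [4.1, 0.6, 3.0]
grip_width: 0.153
grip_force: 41.7
```

```bash
python3 -m inch '0 -1 0 0 0 0;0 -1 0 0 0 0;0 -1 0 0 0 0;0 0 0 0 0 0;0 0 0 0 0 0;0 0 0 0 0 0;0 0 0 0 0 0;0 0 0 0 0 0;0 0 0 0 0 0;0 0 0 0 0 0' 0 40
python3 -m inch '0 -1 0 0 0 0;0 -1 0 0 0 0;0 0 0 0 0 0;0 0 0 0 0 0;0 0 0 0 0 0;0 0 0 0 0 0;0 0 0 0 0 0;0 0 0 0 0 0;0 0 0 0 0 0;0 0 0 0 0 0' 0 40
```

```text
time_s: 8.63
eef_pos: [442.2, 3.0, 58.0]
ee_rot: [0.001, 0.766, 0.643, 0.001]
force: [5.9, 1.3, 3.7]
grip_width: 0.151
grip_force: 41.9
time_s: 9.47
eef_pos: [441.4, 3.1, 58.0]
ee_rot: [0.002, 0.766, 0.643, 0.002]
force: [11.5, 0.9, -2.4]
grip_width: 0.155
grip_force: 41.2
```

```bash
python3 -m inch '0 1 0 0 0 0;0 1 0 0 0 0;0 0 0 0 0 0;0 0 -5 0 0 0;0 0 -10 0 0 0;0 0 -20 0 0 0;0 0 -20 0 0 0;0 0 -20 0 0 0;0 0 -20 0 0 0;0 0 -15 0 0 0' 0.5 40
python3 -m inch '0 0 0 0 0 -1.1;0 0 0 0 0 -1.1;0 0 0 0 0 -1.1;0 0 0 0 0 -1.1;0 0 0 0 0 -1.1;0 0 0 0 0 -1.1;0 0 0 0 0 -1.1;0 0 0 0 0 -1.1;0 0 0 0 0 -1.1;0 0 0 0 0 -1.1' 1 40
python3 go.py 470 100 170 80
python3 - <<'E'
from rig import ctrl
from h import *
import pickle
s=ctrl.capture("scene");t=ctrl.capture("top")
pickle.dump(dict(scene=s,top=t),open("d1.pkl","wb"))
# handle, jaw, block blobs in the scene view
for n,c,(x,y,w,h) in(("scene",s,(265,160,80,90)),("top",t,(295,165,70,90))):
    hsv=cv2.cvtColor(c["image"],cv2.COLOR_RGB2HSV)[y:y+h,x:x+w]
    for k,m in dict(white=(hsv[...,2]>150)&(hsv[...,1]<40),wood=(hsv[...,1]>70)&(hsv[...,2]>120)&(hsv[...,0]<35)).items():
        l,_,st,ce=cv2.connectedComponentsWithStats(m.astype(np.uint8))
        print(n,k,[(st[i,:5]+np.array([x,y,0,0,0])).tolist() for i in range(1,l) if st[i,4]>15])
E
```

```text
time_s: 10.3
eef_pos: [441.5, 3.0, 169.5]
ee_rot: [0.0, 0.766, 0.643, 0.0]
force: [-0.1, 0.0, -0.8]
grip_width: 0.496
grip_force: 0.0
time_s: 11.13
eef_pos: [441.2, 3.1, 167.8]
ee_rot: [-0.0, 0.29, 0.957, -0.0]
force: [-1.0, 0.8, 0.6]
grip_width: 1.0
grip_force: 0.0
t 11.13 tcp [441.2   3.1 167.8] psi 56.3 q6 -1.24 F [-1.   0.8  0.6] w 1.0 gf 0.0
shift(tool now) [29.7 96.6 -2.2] turn units [-0.   -0.01 -3.94]
scene white [[277, 172, 47, 69, 1071], [283, 232, 24, 18, 188]]
scene wood [[337, 160, 8, 7, 30], [302, 188, 28, 42, 540]]
top white [[295, 203, 70, 52, 2965]]
top wood [[321, 185, 26, 23, 417]]
```

```bash
python3 -m inch '0 0 0 0 0 -1;0 0 0 0 0 -1;0 0 0 0 0 -1;0 0 0 0 0 -0.94;0 0 0 0 0 0;0 0 0 0 0 0;0 0 0 0 0 0;0 0 0 0 0 0;0 0 0 0 0 0;0 0 0 0 0 0' 1 40
python3 go.py 562 -20.5 140 80
python3 - <<'E'
import pickle
from h import *
for f in("d0.pkl","d1.pkl"):
    c=pickle.load(open(f,"rb"))["scene"];hsv=cv2.cvtColor(c["image"],cv2.COLOR_RGB2HSV)
    m=((hsv[...,1]>70)&(hsv[...,2]>120)&(hsv[...,0]<35)).astype(np.uint8);m[:,:290]=0;m[:,336:]=0;m[:165]=0;m[245:]=0
    k=max(cv2.findContours(m,0,2)[0],key=cv2.contourArea)[:,0]
    print(f,[k[np.argmax(k@np.array(v))].tolist() for v in((1,0),(-1,0),(0,1),(0,-1),(-1,-1),(1,1),(-1,1))])
E
```

```text
time_s: 12.07
eef_pos: [441.6, 3.0, 167.7]
ee_rot: [-0.0, 0.091, 0.996, -0.0]
force: [0.2, 0.4, -0.1]
grip_width: 0.998
grip_force: 0.0
t 12.07 tcp [441.6   3.  167.7] psi 79.6 q6 -1.65 F [ 0.2  0.4 -0.1] w 0.998 gf 0.0
shift(tool now) [-122.7   -1.3   27.7] turn units [-0.   -0.   -0.07]
d0.pkl [[316, 207], [302, 202], [312, 229], [302, 202], [302, 202], [315, 229], [303, 221]]
d1.pkl [[329, 198], [302, 202], [312, 229], [316, 188], [303, 199], [315, 229], [303, 221]]
```

The block's corner pixels, (302,202), (312,229) and (303,221), are the same before and after, so it is still standing in the vise. I go above it and look from close by.

```bash
python3 -m inch '-15 0 0 0 0 -0.07;-15 0 0 0 0 0;-15 0 0 0 0 0;-15 0 0 0 0 0;-15 0 0 0 0 0;-15 0 0 0 0 0;-15 0 0 0 0 0;-15 0 0 0 0 0;-3 -1 0 0 0 0;0 0 0 0 0 0' 1 40
python3 go.py 562 -20.5 140 80
python3 - <<'E'
from rig import ctrl
from h import *
import pickle
s=ctrl.capture("scene");t=ctrl.capture("top");pickle.dump(dict(scene=s,top=t),open("d2.pkl","wb"))
p=np.array(ctrl.sense()["eef_pos"]);v=np.array([.174,.985,0])
for k in(-42.5,0,42.5): print(k,((px(s,[p+k*v+[0,0,z] for z in(0,13,30,45)])-[270,130])*5).round().tolist())
print("block top corners",((px(s,[[562+a*.985+b*.174,-20.5-a*.174+b*.985,115] for a,b in((-22,-32),(22,-32),(22,32),(-22,32))])-[270,130])*5).round().tolist())
cv2.imwrite("pics/b1.png",np.hstack([crop(s,270,130,80,110,5),crop(t,290,150,80,110,5)]))
E
```

```text
time_s: 12.9
eef_pos: [562.7, -19.5, 167.2]
ee_rot: [-0.0, 0.087, 0.996, 0.0]
force: [-0.3, -0.7, -0.5]
grip_width: 0.999
grip_force: 0.0
t 12.9 tcp [562.7 -19.5 167.2] psi 80.0 q6 -1.64 F [-0.3 -0.7 -0.5] w 0.999 gf 0.0
shift(tool now) [ 0.5 -1.1 27.2] turn units [-0.   -0.01  0.  ]
-42.5 [[165.0, 325.0], [163.0, 309.0], [162.0, 288.0], [160.0, 268.0]]
0 [[222.0, 281.0], [222.0, 265.0], [221.0, 243.0], [220.0, 224.0]]
42.5 [[279.0, 239.0], [278.0, 222.0], [278.0, 201.0], [278.0, 181.0]]
block top corners [[154.0, 357.0], [210.0, 401.0], [293.0, 335.0], [237.0, 293.0]]
```

View pics/b1.png

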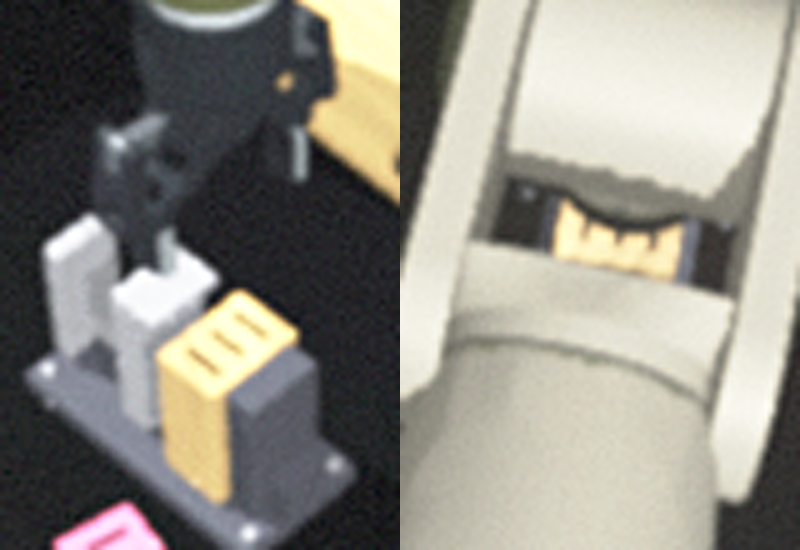

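The crop shows the jaw open and the block upright, with its top corners where predicted, from (157,358) to (298,337). Both fingertips, at crop (168,272) and (299,180), sit about 35 mm higher above the counter than the reported TCP. This agrees with the grip on the handle plate. I allow for it, and go down around the block.

```bash
python3 -m inch '0 -1 10 0 0 0;0 0 10 0 0 0;0 0 10 0 0 0;0 0 10 0 0 0;0 0 10 0 0 0;0 0 10 0 0 0;0 0 10 0 0 0;0 0 10 0 0 0;0 0 5 0 0 0;0 0 0 0 0 0' 1 40
python3 -m inch '0 0 6 0 0 0;0 0 6 0 0 0;0 0 6 0 0 0;0 0 6 0 0 0;0 0 6 0 0 0;0 0 6 0 0 0;0 0 6 0 0 0;0 0 0 0 0 0;0 0 0 0 0 0;0 0 0 0 0 0' 1 40
```

```text
time_s: 13.83
eef_pos: [561.8, -20.1, 81.3]
ee_rot: [-0.001, 0.087, 0.996, 0.0]
force: [0.0, -0.4, -0.4]
grip_width: 0.997
grip_force: 0.0
time_s: 14.67
eef_pos: [562.6, -20.3, 40.9]
ee_rot: [0.0, 0.087, 0.996, -0.0]
force: [-0.5, -0.1, -0.3]
grip_width: 0.995
grip_force: 0.0
```

```bash
python3 -m inch '0 0 0 0 0 0;0 0 0 0 0 0;0 0 0 0 0 0;0 0 0 0 0 0;0 0 0 0 0 0;0 0 0 0 0 0;0 0 0 0 0 0;0 0 0 0 0 0;0 0 0 0 0 0;0 0 0 0 0 0' 0 40
python3 go.py 562 -20.5 140 80
```

```text
time_s: 15.5
eef_pos: [562.7, -20.2, 41.2]
ee_rot: [0.0, 0.087, 0.996, 0.0]
force: [-0.1, 3.0, 5.2]
grip_width: 0.74
grip_force: 44.3
t 15.5 tcp [562.7 -20.2  41.2] psi 80.1 q6 -1.64 F [-0.1  3.   5.2] w 0.74 gf 44.3
shift(tool now) [  0.6  -0.4 -98.8] turn units [0.   0.01 0.01]
```

```bash
python3 -m inch '0 0 -4 0 0 0;0 0 -8 0 0 0;0 0 -12 0 0 0;0 0 -12 0 0 0;0 0 -15 0 0 0;0 0 -15 0 0 0;0 0 -15 0 0 0;0 0 -15 0 0 0;0 0 -10 0 0 0;0 0 0 0 0 0' 0 40
python3 go.py 448 333 140 80
```

```text
time_s: 16.33
eef_pos: [563.2, -20.6, 148.8]
ee_rot: [0.002, 0.087, 0.996, -0.0]
force: [1.1, 0.2, -1.6]
grip_width: 0.742
grip_force: 44.9
t 16.33 tcp [563.2 -20.6 148.8] psi 80.1 q6 -1.64 F [ 1.1  0.2 -1.6] w 0.742 gf 44.9
shift(tool now) [174.6 328.4   8.1] turn units [-0.    0.03  0.01]
```

```bash
python3 -m inch '5 9 0 0 0 0;10 18 0 0 0 0;11 21 0 0 0 0;11 21 0 0 0 0;11 21 0 0 0 0;11 21 0 0 0 0;11 21 0 0 0 0;11 21 0 0 0 0;11 21 0 0 0 0;11 21 0 0 0 0' 0 40
python3 -m inch '11 21 0 0 0 0;11 21 0 0 0 0;11 21 0 0 0 0;11 21 0 0 0 0;11 21 0 0 0 0;10 18 0 0 0 0;6 10 0 0 0 0;0 0 0 0 0 0;0 0 0 0 0 0;0 0 0 0 0 0' 0 40
python3 go.py 448 333 44 80
```

```text
time_s: 17.17
eef_pos: [493.0, 191.0, 145.5]
ee_rot: [-0.001, 0.087, 0.996, -0.0]
force: [0.9, 0.3, -2.7]
grip_width: 0.742
grip_force: 45.8
time_s: 18.0
eef_pos: [447.7, 332.1, 146.3]
ee_rot: [-0.0, 0.087, 0.996, -0.0]
force: [-0.4, 0.6, -3.1]
grip_width: 0.741
grip_force: 46.0
t 18.0 tcp [447.7 332.1 146.3] psi 80.0 q6 -0.97 F [-0.4  0.6 -3.1] w 0.741 gf 46.0
shift(tool now) [ -0.2   1.1 102.3] turn units [-0.01 -0.01  0.  ]
```

```bash
python3 -m inch '0 0 8 0 0 0;0 0 12 0 0 0;0 0 12 0 0 0;0 0 12 0 0 0;0 0 12 0 0 0;0 0 12 0 0 0;0 0 12 0 0 0;0 0 10 0 0 0;0 0 4 0 0 0;0 0 0 0 0 0' 0 40
python3 -m inch '0 0 2 0 0 0;0 0 2 0 0 0;0 0 1 0 0 0;0 0 1 0 0 0;0 0 1 0 0 0;0 0 0 0 0 0;0 0 0 0 0 0;0 0 0 0 0 0;0 0 0 0 0 0;0 0 0 0 0 0' 0 40
```

```text
time_s: 18.83
eef_pos: [447.3, 332.2, 51.6]
ee_rot: [-0.001, 0.087, 0.996, -0.0]
force: [0.0, 0.0, -2.7]
grip_width: 0.745
grip_force: 46.0
time_s: 19.67
eef_pos: [448.0, 332.9, 46.8]
ee_rot: [0.001, 0.087, 0.996, 0.0]
force: [-1.8, -2.5, 5.5]
grip_width: 0.744
grip_force: 47.1
```

```bash
python3 -m inch '0 0 0 0 0 0;0 0 0 0 0 0;0 0 0 0 0 0;0 0 0 0 0 0;0 0 0 0 0 0;0 0 0 0 0 0;0 0 0 0 0 0;0 0 0 0 0 0;0 0 0 0 0 0;0 0 0 0 0 0' 1 40
python3 -m inch '0 0 -5 0 0 0;0 0 -10 0 0 0;0 0 -15 0 0 0;0 0 -15 0 0 0;0 0 -15 0 0 0;0 0 -15 0 0 0;0 0 -15 0 0 0;0 0 -10 0 0 0;0 0 0 0 0 0;0 0 0 0 0 0' 1 40
python3 - <<'E'
from rig import ctrl
from h import *
import pickle
s=ctrl.capture("scene");pickle.dump(s,open("d3.pkl","wb"))
a=np.radians(-10);u=np.array([np.cos(a),np.sin(a),0]);v=np.array([-u[1],u[0],0])
P=[np.array([448,333,z])+i*22*u+j*32*v for z in(18,118) for i,j in((-1,-1),(1,-1),(1,1),(-1,1))]
q=px(s,P);print(q.round(1).tolist())
im=s["image"][:,:,::-1].copy();x,y=310,60
c=crop(s,x,y,100,120,5)
for p in q: cv2.circle(c,tuple(((p-[x,y]+.5)*5).astype(int)),3,(0,0,255),-1)
cv2.imwrite("pics/c1.png",c)
E
```

```text
time_s: 20.5
eef_pos: [447.6, 332.8, 45.7]
ee_rot: [-0.0, 0.087, 0.996, 0.0]
force: [-0.8, 0.5, 0.3]
grip_width: 1.003
grip_force: 0.0
time_s: 21.33
eef_pos: [447.7, 332.9, 146.0]
ee_rot: [0.0, 0.087, 0.996, 0.0]
force: [-0.2, 0.3, 0.3]
grip_width: 1.0
grip_force: 0.0
[[336.9, 138.4], [346.3, 144.6], [359.0, 135.3], [349.5, 129.3], [337.3, 115.5], [347.3, 121.7], [360.6, 112.3], [350.6, 106.4]]
```

View pics/c1.png

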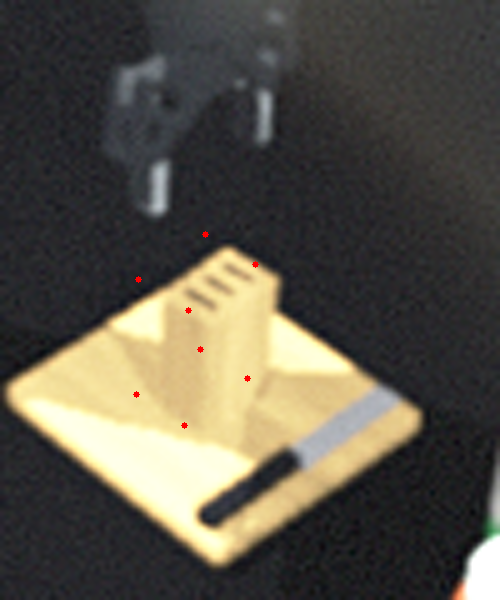

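The block stands upright on the board. Its top corners, at crop (167,297), (212,325), (280,278) and (230,247), lie about 20 mm from where I predicted (red dots). Before grasping again I check the board, the camera and the fingers against each other.

```bash
python3 - <<'E'
from rig import ctrl
from h import *
import pickle
d0=pickle.load(open("d0.pkl","rb"));s=pickle.load(open("d3.pkl","rb"))
print("cam same",np.allclose(s["rvec"],d0["scene"]["rvec"]),np.allclose(s["tvec"],d0["scene"]["tvec"]))
f=lambda q,z:onz(s,[((x+.5)/5-.5+310,(y+.5)/5-.5+60) for x,y in q],z)[:,:2].round(1)
print("board corners scene",f([(6,388),(217,560),(422,415)],18).tolist())
B=f([(167,297),(212,325),(280,278),(230,247)],118);print("block top",B.tolist(),B.mean(0))
print("block bottom front corner",f([(215,440)],18).tolist(), "tips", f([(155,212),(263,140)],146+45).tolist(), ctrl.sense()["eef_pos"])
# background shift between shots
a,b=[cv2.cvtColor(i["image"],cv2.COLOR_RGB2GRAY).astype(np.float32) for i in(d0["scene"],s)]
for x,y,w,h in((200,220,200,160),(400,100,200,200)): print(cv2.phaseCorrelate(a[y:y+h,x:x+w].copy(),b[y:y+h,x:x+w].copy()))
t=ctrl.capture("top");pickle.dump(t,open("d3t.pkl","wb"))
cv2.imwrite("pics/c2.png",crop(t,150,165,120,120,5))
E
```

```text
cam same True True
board corners scene [[343.4, 260.7], [548.8, 204.9], [592.1, 395.2]]
block top [[445.7, 301.1], [484.1, 294.2], [496.2, 357.3], [452.8, 366.0]] [469.7  329.65]
block bottom front corner [[489.3, 297.1]] tips [[441.7, 290.4], [459.2, 389.0]] [447.37335663 332.6871628  145.24960602]
((0.018623689743307636, -0.015742170669085453), 0.9597974262237549)
((0.009502945210925873, 0.0041227796031364505), 0.9884826751708984)
```

The camera, board and background agree, so the shift lies in the arm's reading or in the hold. I test whether one constant finger offset explains the fingertip pixels in both the vise and the board pictures.

```bash
python3 - <<'E'
from h import *
import pickle
from scipy.optimize import least_squares
s=pickle.load(open("d3.pkl","rb"))
v=np.array([.174,.985,0]);u=np.array([.985,-.174,0])
A=np.array([562.7,-19.5,167.2]);B=np.array([447.7,332.9,146.0])
oa=np.array([[168,272],[299,180]])/5+[270,130]-.4; ob=np.array([[155,212],[263,140]])/5+[310,60]-.4
def tri(p,obs,sep=100):  # finger tips: p+a*u+b*v+c*z +-sep/2 v
    g=lambda d:(px(s,[p+d[0]*u+d[1]*v+[0,0,d[2]]+k*d[3]/2*v for k in(-1,1)])-obs).ravel()
    r=least_squares(g,[0,0,45,100]);return r.x.round(1),r.cost.round(3)
for n,p,o in(("vise",A,oa),("board",B,ob)):
    print(n,tri(p,o))
    for c in(40,50,60):
        r=least_squares(lambda d:(px(s,[p+d[0]*u+d[1]*v+[0,0,c]+k*d[2]/2*v for k in(-1,1)])-o).ravel(),[0,0,100]);print(" z+",c,r.x.round(1),r.cost.round(2))
E
```

```text
vise (array([ 223.8, -203.7,  374. ,   56.6]), np.float64(0.215))
 z+ 40 [-0.2  8.4 93.7] 0.22
 z+ 50 [ 6.5  2.1 92.6] 0.22
 z+ 60 [13.2 -4.3 91.5] 0.22
board (array([-1227.2,  1440.3, -1385.7,   266.7]), np.float64(0.0))
 z+ 40 [ -2.8  12.2 100.7] 0.0
 z+ 50 [ 5.8  2.2 99.5] 0.0
 z+ 60 [14.4 -7.8 98.4] 0.0
```

The same offset, about 6 mm in x and 2 mm in y at +50 mm height, fits both pictures. So the fingers are where reported, and the block now stands about 20 mm farther in x than the fingers held it. I regrasp at its measured place (470,330), with yaw -10°.

```bash
python3 -m inch '0 0 0 0 0 1.1;0 0 0 0 0 1.1;0 0 0 0 0 1.1;0 0 0 0 0 1.1;0 0 0 0 0 1.1;0 0 0 0 0 1.1;0 0 0 0 0 1.1;0 0 0 0 0 1.1;0 0 0 0 0 1.1;0 0 0 0 0 1.1' 1 40
python3 -m inch '0 0 0 0 0 1;0 0 0 0 0 1;0 0 0 0 0 1;0 0 0 0 0 1;0 0 0 0 0 0;0 0 0 0 0 0;0 5 0 0 0 0;0 6 0 0 0 0;0 6 0 0 0 0;0 5 0 0 0 0' 1 40
python3 go.py 470 330 44 -10
python3 - <<'E'
from rig import ctrl
from h import *
import pickle
s=ctrl.capture("scene");t=ctrl.capture("top");pickle.dump(dict(scene=s,top=t),open("d4.pkl","wb"))
# block top's dark slots in both views: dark blobs inside the pale area near the expected place
for n,c in(("scene",s),("top",t)):
    q=px(c,[[470,330,118]])[0];g=cv2.cvtColor(c["image"],cv2.COLOR_RGB2HSV)
    x,y=int(q[0]),int(q[1]);print(n,q.round(1))
    print(g[y-8:y+9,x-12:x+13,2])
E
```

```text
time_s: 22.27
eef_pos: [447.2, 332.6, 144.7]
ee_rot: [-0.0, 0.618, 0.787, -0.001]
force: [-0.2, -0.8, -0.4]
grip_width: 1.002
grip_force: 0.0
time_s: 23.1
eef_pos: [470.2, 328.8, 145.6]
ee_rot: [0.0, 0.766, 0.643, 0.0]
force: [0.5, 0.2, -0.8]
grip_width: 0.995
grip_force: 0.0
t 23.1 tcp [470.2 328.8 145.6] psi -9.9 q6 0.58 F [ 0.5  0.2 -0.8] w 0.995 gf 0.0
shift(tool now) [  1.1  -0.4 101.6] turn units [ 0.   -0.    0.01]
scene [354.2 116.9]
[[ 41  36  45  42  49  38  43  47  42  38  37  34  33  42  39  35  40  41
   41  37  41  44  39  34  35]
 [ 41  45  45  38  42  48  43  37  41  38  41  55 108 132 118  65  39  34
   39  41  43  39  38  36  42]
 [ 38  42  48  50  41  45  39  42  51  41  78 148 223 254 232 157  87  50
   33  40  46  36  38  47  36]
 [ 41  39  39  47  47  39  34  39  59 112 175 229 250 255 255 240 189 131
   81  43  37  38  40  37  39]
 [ 44  45  43  38  39  40  40  61 127 214 250 250 240 230 240 251 250 234
  174 112  61  34  39  42  46]
 [ 41  42  40  37  45  54 101 153 205 248 255 250 233 197 187 228 246 253
  244 213 148  79  45  32  37]
 [ 37  41  36  40  60 12
[... 2235 characters left out ...]
09 213 218 212 155 111 172 206 205 207
  194 144 108 170 190 190 192]
 [147 173 206 220 219 167 121 171 208 216 217 210 147 114 174 206 201 205
  198 133 107 170 189 194 201]
 [143 161 201 226 223 178 146 183 216 219 218 203 146 120 176 202 205 208
  193 126 109 163 191 202 201]
 [137 158 198 226 217 200 190 205 217 214 213 207 165 151 185 202 205 208
  179 122 126 179 200 204 202]
 [134 148 180 211 219 212 210 217 215 214 212 205 191 187 200 206 208 205
  177 137 152 191 205 210 199]
 [136 143 173 206 222 220 218 216 211 213 210 207 202 201 209 208 204 196
  186 175 185 202 212 205 193]
 [138 140 175 236 246 240 231 225 228 227 215 200 198 199 206 206 195 191
  194 196 199 206 206 202 181]]
```

Both views show the middle slot within 1 px of the expected place, for example top (201.3,231.8), so the block is at about (469,328.5). I go down and take it by its broad faces.

```bash
python3 -m inch '0 -1 8 0 0 0;0 0 12 0 0 0;0 0 12 0 0 0;0 0 12 0 0 0;0 0 12 0 0 0;0 0 12 0 0 0;0 0 12 0 0 0;0 0 12 0 0 0;0 0 9 0 0 0;0 0 0 0 0 0' 1 40
python3 -m inch '0 0 0 0 0 0;0 0 0 0 0 0;0 0 0 0 0 0;0 0 0 0 0 0;0 0 0 0 0 0;0 0 0 0 0 0;0 0 0 0 0 0;0 0 0 0 0 0;0 0 0 0 0 0;0 0 0 0 0 0' 0 50
python3 go.py 470 330 44 -10
```

```text
time_s: 24.03
eef_pos: [467.0, 328.8, 42.6]
ee_rot: [-0.001, 0.766, 0.643, -0.002]
force: [-0.2, -0.8, -0.3]
grip_width: 1.0
grip_force: 0.0
time_s: 24.87
eef_pos: [468.8, 329.4, 45.5]
ee_rot: [0.0, 0.766, 0.643, 0.001]
force: [-0.1, 0.4, 6.1]
grip_width: 0.511
grip_force: 52.4
t 24.87 tcp [468.8 329.4  45.5] psi -9.9 q6 0.58 F [-0.1  0.4  6.1] w 0.511 gf 52.4
shift(tool now) [0.7 1.1 1.5] turn units [ 0.01 -0.01  0.01]
```

```bash
python3 -m inch '0 0 -4 0 0 0;0 0 -8 0 0 0;0 0 -12 0 0 0;0 0 -14 0 0 0;0 0 -14 0 0 0;0 0 -14 0 0 0;0 0 -14 0 0 0;0 0 -14 0 0 0;0 0 -10 0 0 0;0 0 -6 0 0 0' 0 50
python3 go.py 537 -339 165 3
python3 - <<'E'
from rig import ctrl
from h import *
import pickle
t=ctrl.capture("top");s=ctrl.capture("scene");pickle.dump(dict(scene=s,top=t),open("d5.pkl","wb"))
p=np.array(ctrl.sense()["eef_pos"])
q=px(t,[p+[0,0,72.5]])[0];print(p,q)
x,y=int(q[0]),int(q[1])
g=cv2.cvtColor(t["image"],cv2.COLOR_RGB2HSV);print(g[y-7:y+8,x-12:x+13,2])
E
```

```text
time_s: 25.7
eef_pos: [468.5, 329.3, 156.0]
ee_rot: [0.0, 0.766, 0.643, 0.001]
force: [-0.1, 0.1, -2.9]
grip_width: 0.508
grip_force: 51.6
t 25.7 tcp [468.5 329.3 156. ] psi -9.9 q6 0.58 F [-0.1  0.1 -2.9] w 0.508 gf 51.6
shift(tool now) [-646.4  182.9   -9.2] turn units [ 0.01 -0.   -2.16]
[468.54323356 329.29943085 155.426061  ] [185.03758663 229.66648278]
[[ 86  92  93  85  90  86  87  86  80  84 100  85  67  59  59  65 100 152
  181 190 194 188 178 187 195]
 [ 88  85  91  90  89  89  84  80  82  95 108 101  70  59  76 109 147 185
  207 216 213 206 209 212 204]
 [ 86  82  87  94  86  87  85  81  83  91 110 105  80  74 117 159 182 202
  212 218 211 216 213 208 202]
 [ 93  86  85  92  86  85  85  82  88  87 112 114  82  75 116 163 191 210
  212 213 205 202 200 202 200]
 [106  89  85  86  83  87  81  87  79  90 118 121  96  70 115 169 202 209
  214 205 178 151 165 191 202]
 [116 107  92  87  85  90  85  85  87  94 119 137 110  78 129 185 204 209
  209 204 152 111 147 191 209]
 [140 122 108  88  87  84  87  90  90 104 133 138 109  95 145 190 208 208
  209 198 144 108 162 206 207]
 [141 139 128 108  93  87  91  88  98 119 139 141 117 102 149 200 208 210
  208 183 128 105 175 207 202]
 [140 142 140 133 122 102  93  96 113 130 142 142 130 126 163 203 209 205
  199 171 115 116 183 201 191]
 [143 146 143 141 138 136 132 129 136 138 140 142 139 146 185 205 209 203
  195 154 108 135 183 193 187]
 [142 138 145 142 144 140 143 139 145 140 142 142 141 160 188 203 201 203
  196 151 106 144 180 189 196]
 [139 144 144 141 141 144 142 143 142 146 137 139 143 159 188 202 203 202
  201 144 103 151 182 192 199]
 [143 141 143 143 141 144 141 143 142 142 141 141 141 151 181 193 204 205
  189 133  99 152 187 196 200]
 [140 144 142 148 139 141 139 144 145 143 140 140 141 146 171 201 208 209
  174 122 118 167 193 209 207]
 [139 139 142 138 144 143 143 140 144 141 139 145 140 143 164 195 211 198
  174 142 144 184 202 210 206]]
```

```bash
python3 - <<'E'
from h import *
import pickle
s=pickle.load(open("d5.pkl","rb"))["scene"];s4=pickle.load(open("d4.pkl","rb"))["scene"]
def wood(c):
    g=cv2.cvtColor(c["image"],cv2.COLOR_RGB2HSV);m=((g[...,1]>60)&(g[...,2]>90)&(g[...,0]<35)).astype(np.uint8)
    m[:,:290]=0;m[:,420:]=0;m[180:]=0;m[:40]=0;return m
for n,c in(("before",s4),("lifted",s)):
    l,_,st,_=cv2.connectedComponentsWithStats(wood(c));print(n,[st[i].tolist() for i in range(1,l) if st[i,4]>20])
p=np.array([468.5,329.3,155.4]);a=np.radians(-10);u=np.array([np.cos(a),np.sin(a),0]);v=np.array([-u[1],u[0],0])
for z in(-27.5,72.5):print(z,px(s,[p+[0,0,z]+i*22*u+j*32*v for i,j in((-1,-1),(1,-1),(1,1),(-1,1))]).round(1).tolist())
m=wood(s);print("rows (first,last col):",[(y,np.nonzero(m[y])[0][[0,-1]].tolist()) for y in range(70,125,3) if m[y].any()])
E
```

```text
before [[311, 109, 84, 64, 2072]]
lifted [[311, 82, 83, 91, 2367]]
-27.5 [[342.0, 116.0], [352.2, 122.3], [365.6, 112.8], [355.4, 106.8]]
72.5 [[342.7, 90.2], [353.5, 96.4], [367.7, 86.9], [356.9, 81.0]]
rows (first,last col): [(82, [353, 356]), (85, [349, 357]), (88, [344, 358]), (91, [342, 358]), (94, [342, 367]), (97, [342, 367]), (100, [342, 367]), (103, [342, 366]), (106, [342, 366]), (109, [342, 366]), (112, [342, 366]), (115, [342, 363]), (118, [340, 360]), (121, [335, 364]), (124, [331, 368])]
```

The block was lifted as expected, with its edges in the scene image at columns 342 and 367, as predicted. I carry it above the vise's height to over the rack.

```bash
python3 -m inch '0 0 -15 0 0 0;-8 2 -15 0 0 0;-16 5 0 0 0 0;-25 7 0 0 0 0;-30 8 0 0 0 0;-30 8 0 0 0 0;-30 9 0 0 0 0;-30 9 0 0 0 0;-30 9 0 0 0 0;-30 9 0 0 0 0' 0 50
python3 -m inch '-30 9 0 0 0 0;-30 9 0 0 0 0;-30 8 0 0 0 0;-30 8 0 0 0 0;-30 8 0 0 0 0;-30 8 0 0 0 0;-30 8 0 0 0 0;-30 8 0 0 0 0;-30 8 0 0 0 0;-30 8 0 0 0 0' 0 50
python3 -m inch '-30 8 0 0 0 0;-30 8 0 0 0 0;-25 7 0 0 0 0;-16 5 0 0 0 0;-10 3 0 0 0 0;0 0 0 0 0 0;0 0 0 0 0 -0.7;0 0 0 0 0 -0.7;0 0 0 0 0 -0.7;0 0 0 0 0 0' 0 50
python3 go.py 537.5 -339.5 180 3
```

```text
time_s: 26.63
eef_pos: [493.2, 90.8, 183.9]
ee_rot: [-0.001, 0.766, 0.643, -0.001]
force: [0.7, 0.6, -3.6]
grip_width: 0.511
grip_force: 51.8
time_s: 27.47
eef_pos: [522.3, -218.8, 183.6]
ee_rot: [-0.001, 0.766, 0.643, -0.0]
force: [0.9, -0.1, -2.7]
grip_width: 0.509
grip_force: 51.8
time_s: 28.3
eef_pos: [534.2, -330.6, 184.4]
ee_rot: [-0.0, 0.689, 0.725, 0.0]
force: [-0.3, -0.7, -2.9]
grip_width: 0.508
grip_force: 51.7
t 28.3 tcp [ 534.2 -330.6  184.4] psi 2.9 q6 -0.79 F [-0.3 -0.7 -2.9] w 0.508 gf 51.7
shift(tool now) [-9.   2.8  4.4] turn units [-0.   -0.01 -0.02]
```

```bash
python3 -m inch '-3 1 5 0 0 0;-3 1 5 0 0 0;-3 1 5 0 0 0;0 0 5 0 0 0;0 0 5 0 0 0;0 0 4 0 0 0;0 0 0 0 0 0;0 0 0 0 0 0;0 0 0 0 0 0;0 0 0 0 0 0' 0 50
python3 - <<'E'
from rig import ctrl
from h import *
import pickle
s=ctrl.capture("scene");t=ctrl.capture("top");pickle.dump(dict(scene=s,top=t),open("d6.pkl","wb"))
p=np.array(ctrl.sense()["eef_pos"]);print(p)
a=np.radians(3);u=np.array([np.cos(a),np.sin(a),0]);v=np.array([-u[1],u[0],0])
P=[p+[0,0,z]+i*22*u+j*32*v for z in(-27.5,72.5) for i,j in((-1,-1),(1,-1),(1,1),(-1,1))]
out=[]
for c,x,y in((s,190,200),(t,405,150)):
    k=crop(c,x,y,80,115,5);q=(px(c,P)-[x,y]+.5)*5;print(q.round().tolist())
    for r in q: cv2.circle(k,tuple(r.astype(int)),2,(0,0,255),-1)
    out.append(k)
cv2.imwrite("pics/e1.png",np.hstack(out))
E
```

```text
time_s: 29.13
eef_pos: [537.7, -341.0, 156.1]
ee_rot: [0.0, 0.691, 0.723, -0.0]
force: [0.3, 1.0, -2.5]
grip_width: 0.507
grip_force: 51.8
[ 537.63560579 -340.99868082  156.00699585]
[[112.0, 421.0], [185.0, 465.0], [271.0, 362.0], [199.0, 320.0], [65.0, 308.0], [143.0, 354.0], [237.0, 246.0], [160.0, 203.0]]
[[333.0, 293.0], [323.0, 209.0], [202.0, 218.0], [212.0, 302.0], [416.0, 271.0], [404.0, 178.0], [270.0, 187.0], [281.0, 280.0]]
```

View pics/e1.png

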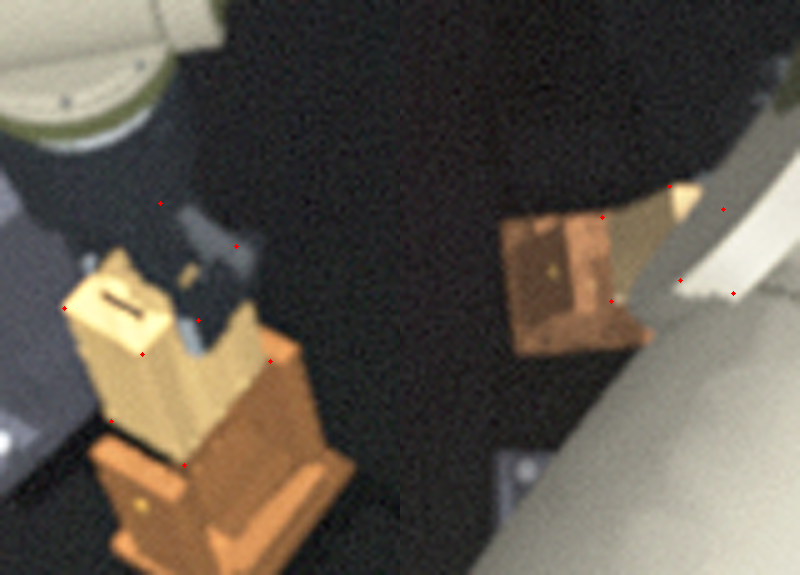

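The block sits where the arm's reading puts it, with the red dots on its corners at (65,308), (112,421) and (185,465). It hangs just above the cheeks. I compare its -y face with the near cheek's inner top edge.

```bash
python3 - <<'E'
from h import *
import pickle
d=pickle.load(open("d6.pkl","rb"));s,t=d["scene"],d["top"];d0=pickle.load(open("d0.pkl","rb"))
a=np.radians(3);u=np.array([np.cos(a),np.sin(a)]);v=np.array([-u[1],u[0]]);p=np.array([537.6,-341.0])
f=lambda c,q,ox,oy,z:[((w:=onz(c,[((x+.5)/5-.5+ox,(y+.5)/5-.5+oy)],z)[0,:2]-p)@u,w@v) for x,y in q]
r=lambda L:[(round(float(i),1),round(float(j),1)) for i,j in L]
print("all relative to TCP along rack x,y (3 deg)")
print("block -y bottom edge (exp -32)",r(f(s,[(110,419),(185,463)],190,200,129.5)))
print("cheek -y inner top (exp -36 if centred)",r(f(s,[(112,437),(190,485)],190,200,118)))
print("cheek -y outer top (exp -48)",r(f(s,[(90,452),(180,500)],190,200,118)))
# orange mask outlines in the empty-arm pictures: projected rack model extremes for centre dy candidates
g=cv2.cvtColor(d0["top"]["image"],cv2.COLOR_RGB2HSV);m=((g[...,1]>80)&(g[...,2]>50)&(g[...,0]<25)).astype(np.uint8);m[:,:415]=0;m[:,485:]=0;m[:180]=0;m[230:]=0
k=max(cv2.findContours(m,0,1)[0],key=cv2.contourArea)[:,0].astype(float)
def line(pts): 
    vx,vy,x0,y0=cv2.fitLine(pts.astype(np.float32),cv2.DIST_HUBER,0,.01,.01).ravel();return [(x0+tt*vx,y0+tt*vy) for tt in(-8,8)]
R=k[(k[:,0]>470)&(k[:,1]>192)&(k[:,1]<208)];L=k[(k[:,0]<430)&(k[:,1]>197)&(k[:,1]<217)]
o=lambda pts,z,e:r([(((w:=onz(d0["top"],[q],z)[0,:2]-p)@u),w@v) for q in [(x+e,y) for x,y in line(pts)]])
print("top: -y cheek outer top edge z118 (exp -48)",o(R,118,.5)); print("top: +y base edge z0",o(L,0,-.5))
E
```

```text
all relative to TCP along rack x,y (3 deg)
block -y bottom edge (exp -32) [(-22.5, -32.0), (22.3, -31.4)]
cheek -y inner top (exp -36 if centred) [(-21.6, -35.2), (25.9, -35.3)]
cheek -y outer top (exp -48) [(-25.3, -46.6), (26.8, -43.6)]
top: -y cheek outer top edge z118 (exp -48) [(22.0, -49.4), (-20.0, -51.2)]
top: +y base edge z0 [(17.0, 51.3), (-29.8, 50.3)]
```

The gap to the near cheek is about 3.5 to 4 mm, so the block is nearly centred. I shift it by about 1 mm and lower it into the mouth with a force check.

```bash
python3 -m inch '0.5 1 2 0 0 0;0 0 3 0 0 0;0 0 3 0 0 0;0 0 3 0 0 0;0 0 3 0 0 0;0 0 3 0 0 0;0 0 3 0 0 0;0 0 0 0 0 0;0 0 0 0 0 0;0 0 0 0 0 0' 0 50
python3 go.py 538.5 -340.5 38 3
```

```text
time_s: 30.07
eef_pos: [538.6, -340.5, 135.9]
ee_rot: [0.0, 0.691, 0.723, 0.0]
force: [-0.3, -0.0, -2.8]
grip_width: 0.508
grip_force: 51.7
t 30.07 tcp [ 538.6 -340.5  135.9] psi 2.7 q6 -0.79 F [-0.3 -0.  -2.8] w 0.508 gf 51.7
shift(tool now) [ 0.  -0.1 97.9] turn units [ 0.    0.   -0.06]
```

```bash
python3 -m inch '0 0 6 0 0 -0.05;0 0 8 0 0 0;0 0 8 0 0 0;0 0 8 0 0 0;0 0 8 0 0 0;0 0 8 0 0 0;0 0 8 0 0 0;0 0 6 0 0 0;0 0 0 0 0 0;0 0 0 0 0 0' 0 50
python3 -m inch '3 0 0 0 0 0;0 0 0 0 0 0;0 0 0 0 0 0;0 0 0 0 0 0;0 0 0 0 0 0;0 0 0 0 0 0;0 0 0 0 0 0;0 0 0 0 0 0;0 0 0 0 0 0;0 0 0 0 0 0' 0 50
python3 -m inch '-3 0 0 0 0 0;-3 0 0 0 0 0;0 0 0 0 0 0;0 0 0 0 0 0;0 0 0 0 0 0;0 0 0 0 0 0;0 0 0 0 0 0;0 0 0 0 0 0;0 0 0 0 0 0;0 0 0 0 0 0' 0 50
```

```text
time_s: 30.9
eef_pos: [538.5, -340.4, 75.5]
ee_rot: [-0.0, 0.689, 0.725, 0.0]
force: [-0.0, 0.3, -1.7]
grip_width: 0.511
grip_force: 51.7
time_s: 31.73
eef_pos: [538.3, -337.4, 75.7]
ee_rot: [-0.0, 0.689, 0.725, -0.0]
force: [1.0, -0.1, -3.3]
grip_width: 0.511
grip_force: 51.7
time_s: 32.57
eef_pos: [538.7, -343.2, 75.7]
ee_rot: [-0.0, 0.689, 0.725, 0.0]
force: [-0.5, 4.7, 0.1]
grip_width: 0.511
grip_force: 51.9
```

```bash
python3 -m inch '4 0 0 0 0 0;0 0 5 0 0 0;0 0 5 0 0 0;0 0 5 0 0 0;0 0 5 0 0 0;0 0 5 0 0 0;0 0 4 0 0 0;0 0 2 0 0 0;0 0 0 0 0 0;0 0 0 0 0 0' 0 50
python3 -m inch '0 0 1 0 0 0;0 0 1 0 0 0;0 0 1 0 0 0;0 0 1 0 0 0;0 0 0 0 0 0;0 0 0 0 0 0;0 0 0 0 0 0;0 0 0 0 0 0;0 0 0 0 0 0;0 0 0 0 0 0' 0 50
```

```text
time_s: 33.4
eef_pos: [538.5, -339.5, 44.7]
ee_rot: [0.0, 0.689, 0.725, -0.0]
force: [-0.6, -1.3, -2.2]
grip_width: 0.506
grip_force: 51.8
time_s: 34.23
eef_pos: [538.5, -339.4, 40.7]
ee_rot: [0.0, 0.689, 0.725, -0.0]
force: [0.1, 0.6, -3.4]
grip_width: 0.508
grip_force: 51.8
```

```bash
python3 -m inch '0 0 1 0 0 0;0 0 1 0 0 0;0 0 0 0 0 0;0 0 0 0 0 0;0 0 0 0 0 0;0 0 0 0 0 0;0 0 0 0 0 0;0 0 0 0 0 0;0 0 0 0 0 0;0 0 0 0 0 0' 0 50
python3 -m inch '0 0 1 0 0 0;0 0 0 0 0 0;0 0 0 0 0 0;0 0 0 0 0 0;0 0 0 0 0 0;0 0 0 0 0 0;0 0 0 0 0 0;0 0 0 0 0 0;0 0 0 0 0 0;0 0 0 0 0 0' 0 50
```

```text
time_s: 35.07
eef_pos: [538.5, -339.4, 38.7]
ee_rot: [-0.0, 0.689, 0.725, -0.0]
force: [0.4, 0.3, -2.5]
grip_width: 0.511
grip_force: 51.8
time_s: 35.9
eef_pos: [538.5, -339.4, 37.7]
ee_rot: [-0.0, 0.689, 0.725, -0.0]
force: [0.4, -0.0, -3.3]
grip_width: 0.505
grip_force: 51.9
```

Not yet touching; I keep lowering in small steps.

```bash
python3 -m inch '0 0 1 0 0 0;0 0 0 0 0 0;0 0 0 0 0 0;0 0 0 0 0 0;0 0 0 0 0 0;0 0 0 0 0 0;0 0 0 0 0 0;0 0 0 0 0 0;0 0 0 0 0 0;0 0 0 0 0 0' 0 50
python3 -m inch '0 0 1 0 0 0;0 0 0 0 0 0;0 0 0 0 0 0;0 0 0 0 0 0;0 0 0 0 0 0;0 0 0 0 0 0;0 0 0 0 0 0;0 0 0 0 0 0;0 0 0 0 0 0;0 0 0 0 0 0' 0 50
```

```text
time_s: 36.73
eef_pos: [538.6, -339.5, 37.5]
ee_rot: [0.0, 0.689, 0.725, -0.0]
force: [-3.0, 2.1, 6.0]
grip_width: 0.512
grip_force: 52.6
time_s: 37.57
eef_pos: [538.6, -339.6, 37.5]
ee_rot: [0.0, 0.689, 0.725, -0.0]
force: [-5.3, 4.6, 12.1]
grip_width: 0.507
grip_force: 53.6
```

Contact came at 37.5, which is the height expected for the rack's floor. I ease off, release and retreat.

```bash
python3 -m inch '0 0 -1 0 0 0;0 0 0 0 0 0;0 0 0 0 0 0;0 0 0 0 0 0;0 0 0 0 0 0;0 0 0 0 0 0;0 0 0 0 0 0;0 0 0 0 0 0;0 0 0 0 0 0;0 0 0 0 0 0' 0.85 50
python3 -m inch '0 0 -5 0 0 0;0 0 -10 0 0 0;0 0 -15 0 0 0;0 0 -15 0 0 0;0 0 -15 0 0 0;0 0 -20 0 0 0;0 0 -20 0 0 0;0 0 -20 0 0 0;0 0 -20 0 0 0;0 0 0 0 0 0' 0.85 50
python3 - <<'E'
from rig import ctrl
from h import *
s=ctrl.capture("scene")
g=cv2.cvtColor(s["image"],cv2.COLOR_RGB2HSV);m=((g[...,0]>=17)&(g[...,0]<30)&(g[...,1]>50)&(g[...,2]>120)).astype(np.uint8);m[:,:190]=0;m[:,280:]=0;m[:220]=0;m[330:]=0
k=max(cv2.findContours(m,0,2)[0],key=cv2.contourArea)[:,0];print(cv2.boundingRect(k),[k[np.argmax(k@np.array(v))].tolist() for v in((-1,0),(0,-1),(1,0))])
a=np.radians(3);u=np.array([np.cos(a),np.sin(a),0]);v=np.array([-u[1],u[0],0])
print("expected top",px(s,[np.array([538,-339.3,110])+i*22*u+j*32*v for i,j in((-1,-1),(1,-1),(1,1),(-1,1))]).round(1).tolist())
x=ctrl.sense();print(x["time_s"],x["eef_pos"],x["force"],x["grip_force"])
E
```

```text
time_s: 38.4
eef_pos: [538.5, -339.4, 36.7]
ee_rot: [-0.0, 0.689, 0.725, 0.0]
force: [-0.3, -0.3, -0.0]
grip_width: 0.85
grip_force: 0.0
time_s: 39.23
eef_pos: [539.7, -340.5, 182.2]
ee_rot: [0.004, 0.689, 0.725, 0.0]
force: [-0.1, 0.3, 0.1]
grip_width: 0.849
grip_force: 0.0
(214, 268, 37, 46) [[214, 286], [230, 268], [250, 295]]
expected top [[214.1, 287.1], [228.4, 295.9], [245.3, 275.3], [231.2, 267.1]]
39.2833 [ 539.21820637 -340.01681845  179.72062451] [ 0.30225589 -0.6377919   0.1771961 ] 0.0
```

The block's top corners, seen at (214,286) and (230,268), match a block fully home in the rack. The fingers are clear, so I hand in the job.

```bash
python3 -c "
from rig import ctrl
print(ctrl.finish_job())"
```

```text
the job is handed in; nothing more can be done
None
```

The job is handed in: I opened the jaw to its stop, stood the block on the board and let go, then lowered it by its broad faces onto the rack floor and released it; in the last camera view its visible top corners were where a fully seated block should be, but the system gave no verdict.

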